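# Index a notched flange and hold the click lever at four

### The arm

A 6-joint arm with a two-finger parallel gripper is mounted at the origin on a cart in front of the work surface, level with it; the furniture and walls round the work are solid. World frame = base frame: x ahead of the robot, y to its left, z up, the work surface at z = 0. Lengths are in m, angles in rad, forces in N, time in s.
With the tool pointing down it reaches from about 0.275 to 0.75 m from the base axis. Payload 10.2 kg.
Tool frame: the origin (TCP) lies at the very end of the fingers, on their centre line; the grasp point (between the pads) lies 19 mm behind it (ctrl.grip_depth is the distance from the TCP to the grasp point, in m); z points along the fingers, y is the line along which they close (so a half turn about z gives the same grasp; the last joint's range is limited). The gripper opens to 85 mm and grips with 20 to 120 N. Pads are 22 mm wide; open, the fingers measure 114 mm over their backs; the gripper's body (76 mm by 85 mm) begins 54 mm behind the grasp point. The pads swing forward as they close: fully open they stand 13 mm farther back than shut.
Start: joints at [-1.5, 0.313, 1.498, -0, 1.331, -0.223], TCP at [0.152, -0.503, 0.231] pointing down, gripper open.
Joint ranges: [-2.94, 2.94], [-0.97, 2.17], [0.19, 2.56], [-1.23, 4.37], [0.02, 3.11], [-2.88, 2.88]. Speed limits (rad/s): [2.39, 2.39, 3.01, 3.14, 3.14, 3.14].

### API

Orientations are given as [roll, pitch, yaw] about the fixed x, y, z axes, in that order (R = Rz(yaw) Ry(pitch) Rx(roll)).
In Python, from bench import ctrl gives the robot as it stands.
- The arm moves only by the tool move_arm, never from a script. Its argument "plan" is a list that holds one entry, the list of rows, each a list of 5 numbers: the shift along the world's x, y, z in m, then the turn about the world's z in units of 8 degrees (1.0 is 8 degrees), then the gripper's target within -1 to 1 (fully open at 1, half-way at 0, shut at -1). A call has 1 to 20 rows; each row is the pose to reach, as a shift and turn from the pose commanded when the call began; what a row does not reach only later rows make up. A row lasts 1/10 s, in which the tool goes at most 50 mm and 8.59 degrees, less where a joint would pass 70% of its speed; a pose out of reach is approached as far as the arm can. A call with a gripper value outside its range is refused whole. The fingers move at their own pace and stop on an object; "force" is the grip in N (left out, the last holds). Time passes only in rows, so rows that repeat a pose let the fingers close. It gives the time, the measured TCP pose, the force, the opening and the grip force at its end, in the units of the state.
- ctrl.state(): the state, without advancing time (a new reading comes with each control period).
- ctrl.read_camera(name): name is "scene" or "top"; returns a dict with "color" (384x512x3 uint8, red, green, blue), "depth" (384x512 float32, m along the optical axis (not along the pixel's ray), 0 where there is no reading), "fx", "fy", "cx", "cy" (pixels), "dist_coeffs" ([k1, k2, p1, p2, k3] as OpenCV has them; the pictures are not rectified), "extrinsics" (4x4, takes a point from camera to world coordinates). Camera axes: x right, y up, looking along -z (the intrinsics and any distortion apply to the point x, -y, -z); pixel columns grow to the right and rows downward; lengths in m; the calibration is good to about 2 mm. A picture is of the moment at which its call begins.
- ctrl.close_job(): hands the job in; it is judged then, once.
Trained networks look in the newest picture that a camera, given by its name, has taken for a name from the list of things; names that differ only in an ending like _2 or _b are one class to them, and where a whole thing is asked for, a point or a joint stands for the part that bears it (a point fixed in the world has none). Each returns a list of dicts, best first, with "conf" (0 to 1); they miss things now and then, are a little off and sometimes report something else, mostly with a low value. They report only what shows in the picture. A call takes as long as a camera call. They do not tell look-alikes from the thing itself.
- ctrl.look_for(camera, query): "position" ([column, row] in pixels, amid what is visible of it).
The state is a dict: "t": time; "joints": joint angles; "qd": joint speeds; "joint_efforts": joint torques, N m; "ee_pos": TCP position; "tcp_rot": TCP orientation; "contact_force": force on the tool from outside, world axes, zero at the start; "ft_torque": the same for the moment, N m; "opening": opening from 0.0 (shut) to 1.0 (fully open); "gripper_force": force on a finger pad.
Only numpy, scipy, OpenCV 4.12 (cv2) and the standard library are available. Lean on these libraries where they do the work, as an engineer would, in place of code of your own. Each camera call takes 0.05 s, during which the arm holds its last target. There are 200 camera calls.

### The job

A notched steel flange sits in the bored block of a small tacking fixture and must be held for welding. With the lever still at rest, turn the flange, without lifting it out, until its notch faces the locating tongue squarely; then take the lever by its black upright grip and swing it clockwise (seen from above) through exactly four clicks, never over a fifth, so that the tongue stands in the notch. The lever springs back when let go, so finish with the gripper still holding it steadily at the fourth click; leave the loose things round about where they are.

Things in the scene. Friction and masses are not known exactly. Their poses are not given: they have to be found in the camera images.
- fixture: Tacking fixture fixed to the bench: dark base plate 165x250x12 mm. Origin under it at bench level, z up. In its frame (mm): bored block 68x68, top z 42, bore axis at (0,75); lever pivot (0,-75), arm top z 61; grey tongue guide 31x30 at (0,12), top z 57, tongue 9 wide comes out of it to +y at z 43-51; grey pawl box 28x30 at (82,-75), top z 58. Plate centre at (17,-5).
- flange: Loose steel flange, 0.35 kg: disc 72 mm across, 10 thick, one notch 16 wide cut from rim to boss; round boss 40 across, top at own z 45 (35 above the disc); stem 28 across, 18 long, sits in the bore, 0.75 mm play. Origin: centre of the disc's underside, 42 above the bench; z up; the notch opens along own -y. Turns freely; grasp the boss from above. Starts at any angle at least 0.5 rad off.
- notch (a point): Middle of the flange's notch: 30 mm from the flange's axis along its own -y, 5 mm above its origin.
- mark (a point): Point in front of the tongue, fixed in the fixture, where the middle of the notch has to come: 30 mm from the flange's axis along the fixture's -y (fixture frame 0, 45, 47 mm). The flange is right when its axes are parallel to the fixture's.
- lever (a joint): Lever angle, rad: 0 at rest, grows clockwise seen from above. A sprung roller drops between teeth (a click) each 0.24 rad: first click 0.24, fourth 0.96, a fifth 1.20. A spring pulls it back to 0. At the grip the pull jumps to about 8-12 N as it leaves a seat, then sinks to 2-3 N as the roller drops into the next; seated at the fourth it stays put under 4 to 8 N. The cam drives the tongue out 18 mm per rad.
- coupling_24: Bystander: threaded hose coupling 29 x 33 x 24 mm standing on the base plate; leave alone.
- nut_m20: Bystander: hexagon nut 30 x 34 x 16 mm on the base plate; leave alone.
- bolt_m12: Bystander: hexagon bolt 22 x 59 x 20 mm lying on the bench in front of the fixture; leave alone.
- spanner_17: Bystander: combination spanner 205 mm long on the right of the bench; leave alone.
- pliers_1: Bystander: combination pliers 187 mm long on the left; leave alone.
- gusset_plate: Bystander: triangular plate 58 x 61 x 8 mm at the front right; leave alone.
- hinged_tin: Bystander: shut steel tin 96 x 132 x 49 mm at the back left; leave alone.
- lever_grip: Black upright grip at the end of the lever arm, 18 mm across, 45 tall, 115 mm from the pivot axis; pinch from above or push. Origin on its axis, 21 above its foot, 83 above the bench. At rest at (57,-175) mm in the fixture's frame, at the fourth click at (-49,-179): it moves on an arc about the pivot towards the robot's side. The sleeve spins freely on its pin.
Mind the look-alikes: they are no part of the job. Several things have the shape of the flange; the one meant has the colours described above.

How it is judged:
On the way, in this order (a step that is already met when the one before it is completed fails the run):
1. the notch faces the tongue while the lever is still at rest (horizontal distance between notch and mark below 0.0035 m and value of joint lever below 0.1 rad), for 0.3 s.
2. the lever stands at the fourth click with the tongue in the notch (value of joint lever between 0.87 and 1.05 rad and horizontal distance between notch and mark below 0.0045 m), for 0.3 s.
At the end, for the whole second after the job is handed in: The fingers hold the lever grip (over 1 N) with the lever still and within 0.09 rad of the fourth click (0.96 rad), the flange seated in its block and the middle of its notch within 4.5 mm of the mark in front of the tongue (all of step 2 and velocity of joint lever between -0.1 and 0.1 rad/s and contact force between the fingers and lever_grip above 1 N and z of flange in the frame of fixture below 0.045 m); the arm keeps its last pose, push and grip.
It fails at once if the lever is swung over a fifth click (value of joint lever above 1.12 rad).
It fails at once if the flange is lifted out of its seat (z of flange in the frame of fixture above 0.052 m).
It fails at once if a bystander is displaced by more than 25 mm (distance of any of coupling_24, nut_m20, bolt_m12, spanner_17, pliers_1, gusset_plate, hinged_tin from where it was at the start of the episode above 0.025 m).
It also fails if it takes over 72 s, if anything falls off the work surface, if the arm or the gripper's body presses on something with over 40 N, if the wrist force passes 120 N, or if a joint passes its speed limit or range.

## Working session

There is one attempt and no reset: what is moved stays moved. The work goes in short steps, Python scripts to look and compute and a tool call to move; the robot and the scene stay as the last step left them, time stands still between calls to the robot, and variables do not carry over. Pictures are saved under pics/ and viewed, at most 10 in all, crops included, and the job is handed in when it is done.

Besides the shell and the picture viewer there is one more tool, called after ">>>" as name([rows], argument=value, ...), one row to a line, values as JSON. move_arm: Moves the arm, as the interface text tells. Its arguments: {"type":"object","properties":{"plan":{"type":"array"},"force":{"type":"number"}},"required":["plan"]}

```bash
mkdir -p pics; ls; cat > h.py <<'E'
import numpy as np, cv2, pickle
from bench import ctrl
def snap(n):
    return ctrl.read_camera(n)
def K(c): return np.array([[c["fx"],0,c["cx"]],[0,c["fy"],c["cy"]],[0,0,1.]])
def ray(c,px):
    u=cv2.undistortPoints(np.array([[px]],float),K(c),np.array(c["dist_coeffs"],float))[0,0]
    return np.array([u[0],-u[1],-1.])
def at_z(c,px,z):
    E=np.array(c["extrinsics"]);d=E[:3,:3]@ray(c,px);o=E[:3,3];return o+d*(z-o[2])/d[2]
def at_d(c,px):
    d=np.median(c["depth"][int(px[1])-1:int(px[1])+2,int(px[0])-1:int(px[0])+2])
    E=np.array(c["extrinsics"]);return E[:3,:3]@(ray(c,px)*d)+E[:3,3]
def proj(c,P):
    E=np.linalg.inv(np.array(c["extrinsics"]));P=np.atleast_2d(P)@E[:3,:3].T+E[:3,3];P=P*[1,-1,-1]
    return cv2.projectPoints(P,np.zeros(3),np.zeros(3),K(c),np.array(c["dist_coeffs"],float))[0][:,0]
def save(c,f,crop=None,s=1):
    im=c["color"][...,::-1]
    if crop: im=im[crop[1]:crop[3],crop[0]:crop[2]]
    cv2.imwrite("pics/"+f,cv2.resize(im,None,fx=s,fy=s,interpolation=cv2.INTER_CUBIC))
E
python3 - <<'E'
from h import *
for n in("top","scene"):
    c=snap(n);save(c,n+"0.png",s=1.5);print(n,np.round(c["extrinsics"],3).tolist())
    for q in("flange","fixture","lever_grip","notch","lever","coupling_24","nut_m20"):
        for r in ctrl.look_for(n,q)[:4]: print(q,np.round(r["position"]),round(r["conf"],2),np.round(at_d(c,r["position"]),3))
print(ctrl.state())
E
```

```text
pics
top [[0.005, 0.99, -0.141, 0.381], [-1.0, 0.006, 0.005, 0.012], [0.006, 0.141, 0.99, 1.055], [0.0, 0.0, 0.0, 1.0]]
flange [192. 187.] 0.88 [0.537 0.18  0.061]
flange [296. 245.] 0.83 [ 0.387 -0.095  0.037]
flange [252. 241.] 0.77 [0.397 0.02  0.035]
flange [228. 179.] 0.74 [0.568 0.088 0.011]
fixture [229. 176.] 0.73 [0.576 0.087 0.011]
fixture [356. 248.] 0.27 [ 0.38  -0.262  0.007]
notch [297. 242.] 0.87 [ 0.396 -0.099  0.036]
notch [191. 186.] 0.75 [0.538 0.182 0.06 ]
notch [326. 191.] 0.71 [ 0.531 -0.177  0.036]
notch [251. 241.] 0.68 [0.395 0.024 0.036]
lever [246. 177.] 0.67 [0.568 0.038 0.043]
coupling_24 [387. 196.] 0.4 [ 0.521 -0.351  0.005]
coupling_24 [231. 198.] 0.39 [0.511 0.078 0.023]
nut_m20 [199. 154.] 0.57 [0.636 0.17  0.012]
nut_m20 [395. 197.] 0.27 [ 0.519 -0.374  0.005]
scene [[-0.792, 0.337, -0.51, -0.276], [-0.611, -0.448, 0.653, 1.045], [-0.008, 0.828, 0.56, 0.982], [0.0, 0.0, 0.0, 1.0]]
flange [227. 224.] 0.92 [0.523 0.19  0.077]
flange [285. 223.] 0.78 [0.401 0.042 0.046]
flange [222. 284.] 0.73 [ 0.411  0.344 -0.   ]
flange [288. 185.] 0.52 [ 0.531 -0.1
[... 375 characters left out ...]
 0.8, 'joints': array([-1.50041265e+00,  3.12885471e-01,  1.49772290e+00,  1.10391847e-05,
        1.33101251e+00, -2.23384981e-01]), 'qd': array([-9.32474112e-04,  3.82785732e-04,  2.66113665e-05,  6.20007699e-04,
        8.38964397e-04,  3.49224204e-04]), 'joint_efforts': array([-7.67423535e-04, -4.12142158e+01, -2.59889442e+01, -2.58547852e-04,
        4.85967030e-04,  1.44272212e-05]), 'ee_pos': array([ 0.15201795, -0.50250325,  0.23129298]), 'tcp_rot': array([-3.14156750e+00, -1.67114815e-05,  2.93766035e-01]), 'contact_force': array([ 0.46264872,  0.00537762, -0.73475835]), 'ft_torque': array([-0.00582831, -0.00230675, -0.01927099]), 'gripper_force': 0.0, 'opening': 0.9979375263490946}
```

View pics/top0.png

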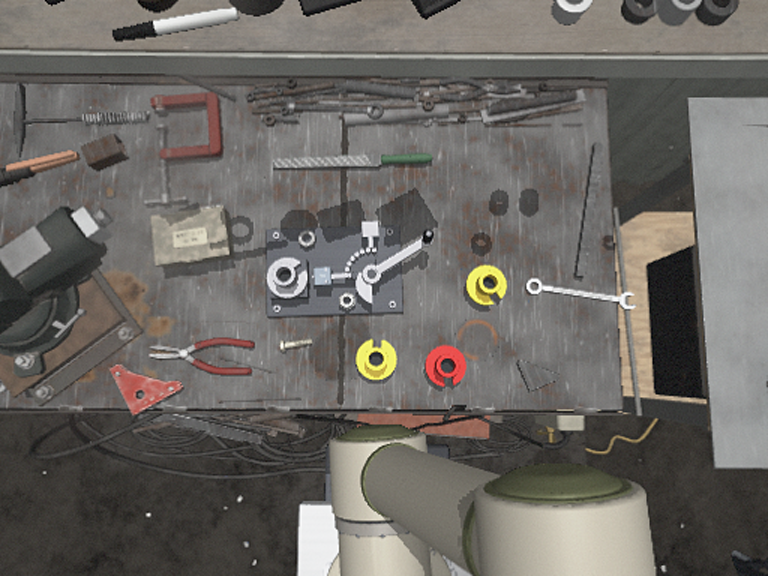

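View pics/scene0.png

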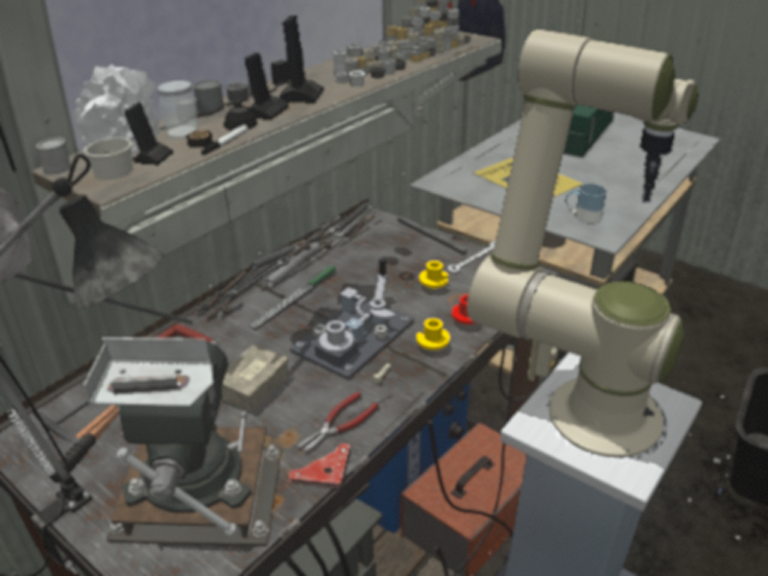

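The candidates for the flange, in top-view pixels, are the steel one at (192,186) in the fixture, yellow ones at (325,190) and (251,240), and a red one at (297,245). I choose the steel one and check it in a close crop.

```bash
python3 - <<'E'
from h import *
c=snap("top");pickle.dump(c,open("top.pkl","wb"));save(c,"crop1.png",(170,140,300,220),6)
E
```

```text
(no output)
```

View pics/crop1.png

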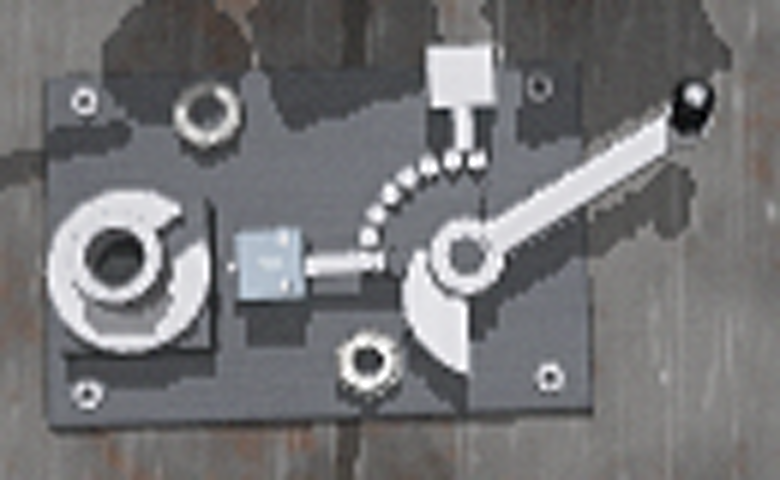

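```bash
python3 - <<'E'
from h import *
from scipy.optimize import least_squares
c=pickle.load(open("top.pkl","rb"))
o=lambda u,v:(u/6+170-.42,v/6+140-.42)
F=[((99.5,120,12),o(47,73)),((99.5,-130,12),o(580,66)),((-65.5,-130,12),o(591,411)),((-65.5,120,12),o(51,428)),
((0,75,87),o(117,258)),((0,75,52),o(130,270)),((0,-75,61),o(467,257)),((82,-75,58),o(461,76)),((0,12,57),o(269,265)),((57,-175,106),o(694,95))]
P=np.array([f[0] for f in F])/1000;Q=np.array([f[1] for f in F])
def W(x):
    R=cv2.Rodrigues(np.array([0,0,x[2]]))[0];return P@R.T+[x[0],x[1],0]
r=least_squares(lambda x:(proj(c,W(x))-Q).ravel(),[.54,.11,0],loss="soft_l1");x=r.x
print(x);print(np.round(proj(c,W(x))-Q,1).tolist());print("bore",W(x)[4],"grip",W(x)[9])
np.save("fix.npy",x)
# notch angle: measured points at disc top z .052
b=W(x)[4]; 
for z,p in((.052,(180,238)),(.052,(182,215)),(.052,(203,243)),(.052,(165,245)),(.052,(185,262))):
    w=at_z(c,o(*p),z)-b;print(p,np.round(w*1000),np.arctan2(w[1],w[0])-x[2])
# notch from depth: polar scan at r=28 of expected z
for a in np.arange(-180,180,6):
    q=b+[.028*np.cos(np.radians(a)),.028*np.sin(np.radians(a)),0];q[2]=.052
    px=proj(c,q)[0];i=np.round(px).astype(int);print(a,c["color"][i[1],i[0]].mean().round(),round(at_d(c,px)[2]*1000),end=" | ")
E
```

```text
[0.546389   0.10824365 0.03730664]
[[-0.5, 0.4], [0.2, -1.1], [0.6, 0.1], [-1.0, 0.2], [-0.4, -0.2], [-0.3, 0.0], [0.1, -0.1], [0.2, -0.1], [0.2, -0.2], [0.6, 0.5]]
bore [0.54359165 0.18319147 0.087     ] grip [ 0.60987649 -0.0645086   0.106     ]
(180, 238) [ 14. -22. -35.] -1.0326635135342384
(182, 215) [ 25. -23. -35.] -0.7831935838030548
(203, 243) [ 12. -33. -35.] -1.2467363958484026
(165, 245) [ 11. -16. -35.] -0.9868191289995909
(185, 262) [  4. -25. -35.] -1.4586754944833276
-180 162.0 51 | -174 159.0 51 | -168 156.0 50 | -162 155.0 51 | -156 139.0 51 | -150 228.0 51 | -144 225.0 51 | -138 224.0 52 | -132 216.0 52 | -126 222.0 52 | -120 222.0 51 | -114 222.0 51 | -108 222.0 51 | -102 222.0 51 | -96 218.0 52 | -90 219.0 52 | -84 221.0 53 | -78 226.0 51 | -72 191.0 42 | -66 130.0 41 | -60 120.0 41 | -54 120.0 42 | -48 122.0 41 | -42 68.0 49 | -36 225.0 50 | -30 225.0 51 | -24 222.0 51 | -18 221.0 51 | -12 221.0 51 | -6 221.0 51 | 0 219.0 51 | 6 219.0 51 | 12 220.0 51 | 18 216.0 51 | 24 202.0 52 | 30 221.0 51 | 36 214.0 54 | 42 216.0 52 | 48 216.0 53 | 54 216.0 51 | 60 186.0 85 | 66 220.0 54 | 72 217.0 53 | 78 210.0 52 | 84 208.0 52 | 90 220.0 52 | 96 216.0 52 | 102 218.0 51 | 108 222.0 51 | 114 223.0 50 | 120 223.0 49 | 126 225.0 52 | 132 227.0 52 | 138 130.0 51 | 144 139.0 52 | 150 160.0 52 | 156 137.0 52 | 162 158.0 52 | 168 163.0 51 | 174 159.0 51 |
```

>>> move_arm([
  [[0.391,0.686,-0.07,0,1],[0.391,0.686,-0.07,0,1],[0.391,0.686,-0.07,0,1],[0.391,0.686,-0.07,0,1],[0.391,0.686,-0.07,0,1],[0.391,0.686,-0.07,0,1],[0.391,0.686,-0.07,0,1],[0.391,0.686,-0.07,0,1],[0.391,0.686,-0.07,0,1],[0.391,0.686,-0.07,0,1],[0.391,0.686,-0.07,0,1],[0.391,0.686,-0.07,0,1],[0.391,0.686,-0.07,0,1],[0.391,0.686,-0.07,0,1],[0.391,0.686,-0.07,0,1],[0.391,0.686,-0.07,0,1],[0.391,0.686,-0.07,0,1],[0.391,0.686,-0.07,0,1],[0.391,0.686,-0.07,0,1],[0.391,0.686,-0.07,0,1]],
], force=30)

```text
t: 2.85
ee_pos: [0.5429, 0.1824, 0.1618]
tcp_rot: [3.141, -0.0, 0.292]
contact_force: [0.1, 0.2, 0.2]
opening: 1.002
gripper_force: 0.0
```

>>> move_arm([
  [[0.001,0.001,-0.05,0,1],[0.001,0.001,-0.08,0,1],[0.001,0.001,-0.1,0,1],[0.001,0.001,-0.1,0,1],[0.001,0.001,-0.1,0,-0.1],[0.001,0.001,-0.1,0,-0.3],[0.001,0.001,-0.1,0,-0.5],[0.001,0.001,-0.1,0,-0.5],[0.001,0.001,-0.1,0,-0.5],[0.001,0.001,-0.1,0,-0.5]],
], force=30)

```text
t: 3.85
ee_pos: [0.5447, 0.1842, 0.0627]
tcp_rot: [3.141, -0.002, 0.294]
contact_force: [-1.1, -3.6, 6.8]
opening: 0.45
gripper_force: 29.6
```

>>> move_arm([
  [[0,0,0,-0.8,-0.5],[0,0,0,-1.6,-0.5],[0,0,0,-2.4,-0.5],[0,0,0,-3.2,-0.5],[0,0,0,-3.85,-0.5],[0,0,0,-3.85,-0.5],[0,0,0,-3.85,-0.5],[0,0,0,-3.85,-0.5],[0,0,0,-3.85,0.2],[0,0,0,-3.85,0.8],[0,0,0,-3.85,1],[0,0,0,-3.85,1],[0,0,0.03,-3.85,1],[0,0,0.08,-3.85,1],[0,-0.05,0.1,-3.85,1],[0,-0.1,0.1,-3.85,1],[0,-0.15,0.1,-3.85,1],[0,-0.2,0.1,-3.85,1],[0,-0.25,0.1,-3.85,1],[0,-0.25,0.1,-3.85,1]],
])

```text
t: 5.85
ee_pos: [0.5439, -0.0704, 0.1612]
tcp_rot: [3.141, -0.0, -0.249]
contact_force: [0.2, 0.6, 0.7]
opening: 0.998
gripper_force: 0.0
```

```bash
cat > chk.py <<'E'
from h import *
import sys
c=snap("top");save(c,sys.argv[1],(170,140,300,220),6)
x=np.load("fix.npy");b=np.array([x[0]-.075*np.sin(x[2]),x[1]+.075*np.cos(x[2]),.052])
for r in(.025,.028,.031):
    A=np.arange(-140,-35,1.);q=np.array([b+[r*np.cos(np.radians(a)),r*np.sin(np.radians(a)),0] for a in A])
    px=proj(c,q).astype(np.float32);g=cv2.cvtColor(c["color"],cv2.COLOR_RGB2GRAY)
    v=cv2.remap(g,px[:,:1],px[:,1:],cv2.INTER_LINEAR)[:,0];d=A[v<170];print(r,d.min() if len(d) else None,d.max() if len(d) else None,len(d),v[::4].tolist())
print("want",-90+np.degrees(x[2]),ctrl.state()["ee_pos"])
E
python3 chk.py crop2.png
```

```text
0.025 -140.0 -64.0 46 [140, 161, 200, 212, 207, 204, 207, 211, 193, 167, 130, 112, 104, 108, 97, 75, 66, 79, 120, 160, 199, 205, 208, 208, 207, 208, 209]
0.028 -102.0 -67.0 36 [200, 210, 207, 205, 206, 207, 207, 211, 211, 183, 149, 117, 105, 108, 94, 73, 62, 103, 154, 200, 207, 208, 210, 210, 207, 205, 207]
0.031 -99.0 -69.0 31 [207, 207, 206, 209, 210, 211, 214, 215, 215, 205, 173, 124, 109, 110, 103, 85, 72, 119, 179, 209, 219, 218, 213, 208, 210, 209, 209]
want -87.86248724641108 [ 0.54387114 -0.06836389  0.16115902]
```

View pics/crop2.png

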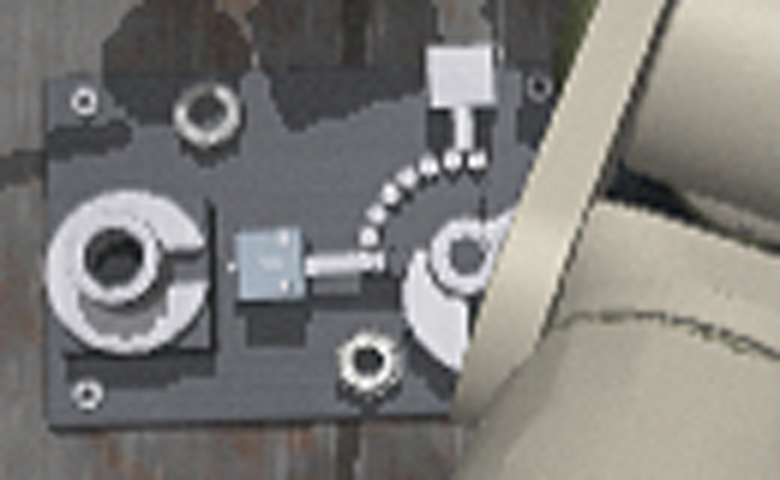

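The crop shows the notch at about (190,266) with its centre near -85°, against -88° wanted. The tongue guide is at (269,265). It is about 3° short, so I regrip and nudge.

>>> move_arm([
  [[0,0.05,0,0,1],[0,0.1,0,0,1],[0,0.15,0,0,1],[0,0.2,0,0,1],[0,0.254,0,0,1],[0,0.254,0,0,1],[0,0.254,-0.05,0,1],[0,0.254,-0.09,0,1],[0,0.254,-0.1,0,1],[0,0.254,-0.1,0,0],[0,0.254,-0.1,0,-0.3],[0,0.254,-0.1,0,-0.5],[0,0.254,-0.1,0,-0.5],[0,0.254,-0.1,0,-0.5],[0,0.254,-0.1,-0.1,-0.5],[0,0.254,-0.1,-0.2,-0.5],[0,0.254,-0.1,-0.33,-0.5],[0,0.254,-0.1,-0.33,-0.5],[0,0.254,-0.1,-0.33,-0.5],[0,0.254,-0.1,-0.33,-0.5]],
])

```text
t: 7.9
ee_pos: [0.5445, 0.185, 0.0645]
tcp_rot: [3.136, -0.003, -0.288]
contact_force: [-8.7, -22.4, 17.7]
opening: 0.447
gripper_force: 30.5
```

>>> move_arm([
  [[0,0,0,0,-0.5],[0,0,0,0,0.2],[0,0,0,0,0.8],[0,0,0,0,1],[0,0,0,0,1],[0,0,0.03,0,1],[0,0,0.08,0,1],[0,-0.05,0.1,0,1],[0,-0.1,0.1,0,1],[0,-0.15,0.1,0,1],[0,-0.2,0.1,0,1],[0,-0.25,0.1,0,1],[0,-0.25,0.1,0,1]],
])

```text
t: 9.2
ee_pos: [0.544, -0.0662, 0.1613]
tcp_rot: [3.141, -0.001, -0.295]
contact_force: [0.1, 0.6, 0.8]
opening: 0.997
gripper_force: 0.0
```

```bash
python3 chk.py crop3.png; python3 -c "
from h import *
x=np.load('fix.npy')
for t in np.arange(0,.97,.08):
    r=.1150;a0=np.arctan2(-100,57)-t;p=np.array([0+r*np.cos(a0),-.075+r*np.sin(a0)]);C,S=np.cos(x[2]),np.sin(x[2])
    print(round(t,2),np.round([x[0]+C*p[0]-S*p[1],x[1]+S*p[0]+C*p[1]],4))
print(ctrl.state()['tcp_rot'])"
```

```text
0.025 -140.0 -67.0 43 [141, 162, 198, 211, 208, 206, 207, 209, 188, 163, 130, 111, 104, 110, 99, 74, 67, 88, 148, 183, 207, 208, 208, 206, 206, 209, 210]
0.028 -102.0 -68.0 35 [199, 211, 207, 204, 205, 205, 209, 214, 212, 182, 142, 111, 103, 110, 95, 72, 64, 103, 155, 206, 210, 208, 207, 209, 207, 206, 208]
0.031 -101.0 -69.0 33 [206, 207, 207, 209, 212, 215, 215, 212, 215, 194, 156, 116, 107, 112, 92, 71, 72, 125, 177, 209, 217, 218, 212, 208, 210, 211, 209]
want -87.86248724641108 [ 0.54397173 -0.06417784  0.16124078]
0.0 [ 0.6098 -0.0644]
0.08 [ 0.6018 -0.069 ]
0.16 [ 0.5935 -0.0728]
0.24 [ 0.5849 -0.076 ]
0.32 [ 0.576  -0.0785]
0.4 [ 0.567  -0.0803]
0.48 [ 0.5578 -0.0814]
0.56 [ 0.5487 -0.0817]
0.64 [ 0.5395 -0.0813]
0.72 [ 0.5303 -0.0801]
0.8 [ 0.5213 -0.0783]
0.88 [ 0.5125 -0.0757]
0.96 [ 0.5039 -0.0724]
[ 3.14148153e+00 -1.14655375e-04 -2.93815525e-01]
```

Notch now about -85.5°, which puts it roughly 1.3 mm off the mark, inside the tolerance. Next is the grip: turn the tool so the fingers close along the lever's path, then descend.

>>> move_arm([
  [[0.03,0,0,1,1],[0.067,0,0,2,1],[0.067,0.001,0,3,1],[0.067,0.001,0,4,1],[0.067,0.001,0,5,1],[0.067,0.001,0,6,1],[0.067,0.001,0,7,1],[0.067,0.001,0,8,1],[0.067,0.001,0,9,1],[0.067,0.001,0,10,1],[0.067,0.001,0,11,1],[0.067,0.001,0,12,1],[0.067,0.001,0,13,1],[0.067,0.001,0,14,1],[0.067,0.001,0,14,1],[0.067,0.001,0,14,1]],
])

```text
t: 10.85
ee_pos: [0.6111, -0.0594, 0.1613]
tcp_rot: [-3.142, -0.0, 1.662]
contact_force: [-0.0, -0.3, -0.3]
opening: 1.002
gripper_force: 0.0
```

```bash
python3 - <<'E'
from h import *
s=ctrl.state();print(s["ee_pos"],s["tcp_rot"])
c=snap("scene");save(c,"s2.png",(180,130,330,240),5)
x=np.load("fix.npy")
for P in((.6098,-.0644,.107),(.6098,-.0644,.062)): print(proj(c,P),(proj(c,P)[0]-[180,130])*5)
for r in ctrl.look_for("scene","lever_grip")[:3]: print(r["position"],r["conf"])
E
```

```text
[ 0.61107845 -0.05943213  0.16126801] [-3.14153815e+00 -2.14902683e-04  1.66237964e+00]
[[254.73713719 172.72449538]] [373.68568595 213.62247692]
[[254.90238417 183.35389088]] [374.51192086 266.76945438]
[254.3, 176.8] 0.63
```

View pics/s2.png

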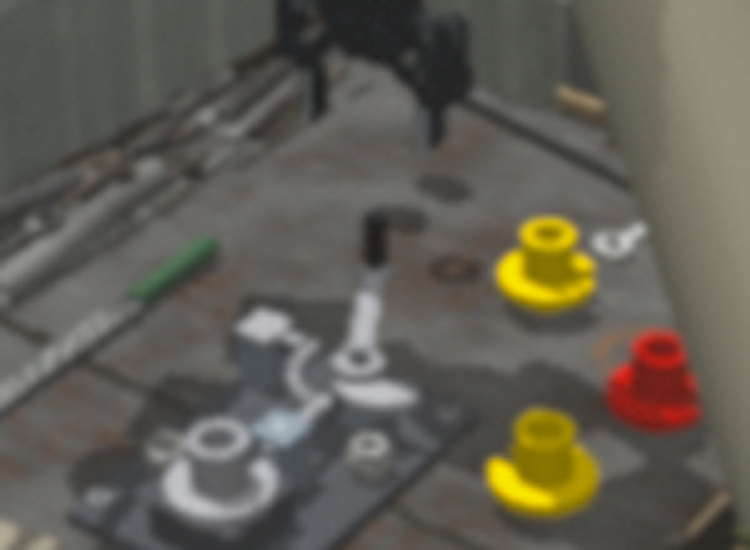

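The grip shows at (375,212)–(375,265) in the crop, against a projected (374,214)–(374,267), so the estimate holds. Descend and close.

>>> move_arm([
  [[0,-0.004,-0.03,0,1],[0,-0.004,-0.06,0,1],[-0.001,-0.004,-0.088,0,1],[-0.001,-0.004,-0.088,0,1],[-0.001,-0.004,-0.088,0,0],[-0.001,-0.004,-0.088,0,-0.5],[-0.001,-0.004,-0.088,0,-0.7],[-0.001,-0.004,-0.088,0,-0.9],[-0.001,-0.004,-0.088,0,-0.9],[-0.001,-0.004,-0.088,0,-0.9],[-0.001,-0.004,-0.088,0,-0.9],[-0.001,-0.004,-0.088,0,-0.9]],
], force=40)

```text
t: 12.15
ee_pos: [0.6119, -0.0644, 0.0746]
tcp_rot: [3.136, 0.001, 1.665]
contact_force: [7.1, 1.6, 0.1]
opening: 0.198
gripper_force: 39.3
```

>>> move_arm([
  [[-0.004,-0.0023,0,0,-0.9],[-0.008,-0.0046,0,0,-0.9],[-0.012,-0.0066,0,0,-0.9],[-0.0163,-0.0084,0,0,-0.9],[-0.0205,-0.01,0,0,-0.9],[-0.0249,-0.0116,0,0,-0.9],[-0.0293,-0.0129,0,0,-0.9],[-0.0338,-0.0141,0,0,-0.9],[-0.0383,-0.015,0,0,-0.9],[-0.0428,-0.0159,0,0,-0.9],[-0.0474,-0.0165,0,0,-0.9],[-0.052,-0.017,0,0,-0.9],[-0.052,-0.017,0,0,-0.9],[-0.052,-0.017,0,0,-0.9]],
])

```text
t: 13.55
ee_pos: [0.5596, -0.0813, 0.0745]
tcp_rot: [3.137, 0.001, 1.665]
contact_force: [9.7, 3.6, 4.1]
opening: 0.194
gripper_force: 39.8
```

>>> move_arm([
  [[-0.0045,-0.0002,0,0,-0.9],[-0.0091,-0.0003,0,0,-0.9],[-0.0137,-0.0002,0,0,-0.9],[-0.0183,0.0001,0,0,-0.9],[-0.0229,0.0006,0,0,-0.9],[-0.0275,0.0013,0,0,-0.9],[-0.032,0.0021,0,0,-0.9],[-0.0365,0.0031,0,0,-0.9],[-0.0409,0.0043,0,0,-0.9],[-0.0453,0.0057,0,0,-0.9],[-0.0497,0.0072,0,0,-0.9],[-0.0539,0.009,0,0,-0.9],[-0.0539,0.009,0,0,-0.9],[-0.0539,0.009,0,0,-0.9],[-0.0539,0.009,0,0,-0.9]],
])

```text
t: 15.05
ee_pos: [0.506, -0.0723, 0.0744]
tcp_rot: [3.136, 0.001, 1.664]
contact_force: [10.4, 5.0, 4.2]
opening: 0.195
gripper_force: 40.0
```

```bash
python3 - <<'E'
from h import *
c=snap("top");save(c,"t4.png",(170,140,300,220),6)
s=ctrl.state();p=s["ee_pos"];x=np.load("fix.npy")
pv=np.array([x[0]+.075*np.sin(x[2]),x[1]-.075*np.cos(x[2])])
d=p[:2]-pv;print("lever est",np.arctan2(-100,57)-(np.arctan2(d[1],d[0])-x[2]),"r",np.hypot(*d),s["contact_force"],s["gripper_force"],s["opening"],p)
E
```

```text
lever est 0.9436082482943271 r 0.11411560053385272 [10.35837515  3.23610228  4.25195808] 40.02334930468351 0.19960491251765747 [ 0.50598748 -0.07232721  0.07437367]
```

View pics/t4.png

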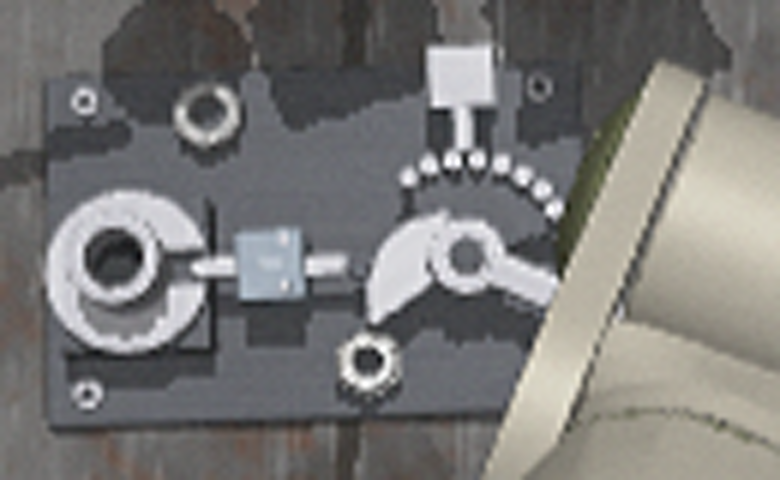

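The tongue stands in the notch at about (200,267). The tooth row has moved on by exactly four teeth, and the lever reads about 0.95 rad. Handing in.

```bash
python3 -c "
from bench import ctrl
print(ctrl.close_job())"
```

```text
the job is handed in; nothing more can be done
None
```

The job is handed in: the flange is turned so its notch faces the tongue (about 1.3 mm off the mark by my measurement), and the gripper is holding the lever steadily at the fourth click (about 0.95 rad) with the tongue in the notch; no verdict came back.

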